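# Thread a bead mandrel through its jig against the sprung stop

### The job

Take the wooden-handled steel mandrel out of the notched rest and thread it, nose first, through the jig's near bushing and then the far bushing. Push on against the sprung stop until its pointer stands level with the mark clip on the scale bar, and finish while holding it there, still gripping the mandrel by its wooden handle. Leave the glass rod, the jar and the paddle where they are.

Things in the scene. Friction and masses are not known exactly. Their poses are not given: they have to be found in the camera images.
- mandrel: 60 to 90 g, 290 mm long: round wooden handle 20 mm diameter, 80 mm long, then a round steel shaft, 10 mm diameter, 210 mm long, with a round nose. Origin: centre of the handle, on the axis; x points to the nose (at x = +250 mm; centre of mass near +100 mm). Starts level in a slot of the rest, axis 50 mm above the table, handle free beyond the rest (22 to 32 mm off its plate); lift it straight up.
- mandrel_tip (a point): The very end of the mandrel's nose, on its axis, 250 mm from the handle's centre.
- jig: Fixed jig: aluminium rail with a near bushing and, at the other end, a sprung stop. Origin on the table under the near bushing; x along the rail, the way the mandrel is pushed, z up. Both bushings' axis: y = 0, z = 100 mm. Rail 40 mm wide, 20 high, x = -30 to 260 mm; stop housing x = 200 to 235, 125 high; scale bar at y = -34, x = 145 to 235, top 110 mm high.
- near_bushing (a point): Centre of the near bushing, on the bushing axis, x = 0 in the jig's frame; axes as the jig's. Brass, bore 14 mm, 26 mm long from x = -16 to +10 mm; the first 10 mm is a bell mouth opening to 26 mm at its entry (x = -16 mm); outside 34 mm at the mouth.
- carriage: Fixed carriage clamped on the jig's rail, carrying the far bushing; origin on the table under it, axes parallel to the jig's. It stands 80 to 105 mm beyond the near bushing.
- far_bushing (a point): Centre of the far bushing, 100 mm above the table, in line with the near one and of the same size: mouth (26 mm wide) 16 mm before this point, exit 10 mm past it.
- plunger (a joint): Travel of the sprung stop's plunger in m: 0 at rest, 0.038 at its end. A 28 mm steel disc on the bushing axis; at rest its face is at x = 155 mm in the jig's frame, and the mandrel's nose pushes it along the jig's +x. The spring pushes back 1.2 N at rest plus 1 N per 10 mm; it returns when let go.
- pointer (a point): End of the black pointer, a bar 4 mm wide that moves with the plunger's disc and sticks out sideways to the scale bar: at x = 158 mm plus the plunger's travel, y = -32 mm, z = 114 mm in the jig's frame.
- mark: Black mark clip, 4 mm wide, fixed over the scale bar. Origin at the middle of its width, axes parallel to the jig's; the pointer is level with it when both have the same x in the jig's frame. It is set at a plunger travel of 14 to 27 mm, different each time.
- rest: Fixed notched aluminium rest, 140 x 100 mm, 59 mm high; origin on the table under its centre. Two notched plates stand across it at x = -55 and +55 mm; the two slots run along its x at y = -35 and +35 mm, 13 mm wide, with their bottom 45 mm above the table and 14 mm deep.
- glass_rod: Loose plain green glass rod, 8 mm diameter, 270 mm long, no handle, lying in the rest's other slot, 70 mm from the mandrel; origin on its axis 30 mm from one end, x along it. Leave it alone.
- jar: Empty open glass jar, 72 mm wide at the rim, 85 mm high; origin under its centre. Leave it alone.
- paddle: Flat paddle lying on the table: dark plate 80 x 55 x 12 mm, wooden handle, 225 mm long overall; origin on the table at 15 mm from the plate's rear edge, x towards the plate. Leave it alone.
There are look-alikes about, which are no part of the job. What is shaped like the carriage but blue or purple is not meant.

How it is judged:
By the outcome, as a careful person would: the job done as asked, in the order asked, and still so for the second after the job is handed in, while the arm keeps its last pose, push and grip.
It also fails if it takes over 51 s, if anything falls off the work surface, if the arm or the gripper's body presses on something with over 40 N, if the wrist force passes 120 N, or if a joint passes its speed limit or range.

### The arm

A 7-joint arm with a two-finger parallel gripper is mounted at the origin on the work surface. World frame = base frame: x ahead of the robot, y to its left, z up, the work surface at z = 0. Lengths are in m, angles in rad, forces in N, time in s.
With the tool pointing down it reaches from about 0.4 to 0.85 m from the base axis. Payload 10.4 kg.
Tool frame: the origin (TCP) lies at the very end of the fingers, on their centre line; the grasp point (between the pads) lies 19 mm behind it; z points along the fingers, y is the direction in which the jaws open and shut (so a half turn about z gives the same grasp; the last joint's range is limited). The gripper opens to 87 mm and grips with 3 to 60 N. Pads are 19 mm wide; open, the fingers measure 117 mm over their backs; the gripper's body (75 mm by 190 mm) begins 51 mm behind the grasp point.
Start: joints at [1.19, 0.332, -0.065, 1.46, 0.022, 1.35, -0.088], TCP at [0.219, -0.585, 0.188] pointing down, gripper open.
Joint ranges: [-2.6, 2.6], [-0.5, 2.12], [-1.47, 1.34], [0.16, 2.42], [-1.27, 4.41], [0.06, 2.06], [-2.6, 2.6]. Speed limits (rad/s): [2.22, 2.22, 2.79, 2.79, 3.14, 3.14, 3.14].

### API

Orientations are given as a unit quaternion [x, y, z, w].
In Python, from bench import r, eyes, job gives the robot as it stands. The module is installed in compiled form; this text tells all that it offers.
- The arm moves only by the tool play_rows, never from a script. Its argument "motion" is a list of rows, each a list of 7 numbers: the shift along the tool's x, y, z as a fraction of full scale, then the turn, a rotation vector about the tool's x, y, z as a fraction of full scale, then the opening in per cent of the stroke, from 0 (shut) to 100 (fully open). A call has 1 to 5 rows; each row is the pose to reach, as a shift and turn from the pose commanded when the call began, along the tool's axes at that moment; what a row does not reach only later rows make up. Full scale, the value 1, is 0.2 m for a shift and 90 degrees for a turn. A row lasts 1/8 s, in which the tool goes at most 62.5 mm and 10.7 degrees, less where a joint would pass 70% of its speed; a pose out of reach is approached as far as the arm can. A call with a number of a shift or a turn outside -1 to 1 is refused whole. A call with a gripper value outside its range is refused whole. The fingers move at their own pace and stop on an object; "squeeze" is the grip in N (left out, the last holds). Time passes only in rows, so rows that repeat a pose let the fingers close. It gives the time, the measured TCP pose, the force and the opening at its end, in the units of the state.
- r.read_state(): the state, without advancing time (a new reading comes with each control period).
- eyes.camera(name): name is "scene" or "side" or "wrist"; returns a dict with "image" (400x640x3 uint8, red, green, blue), "mtx" (3x3 intrinsics, pixels), "R" (3x3) and "t" (3): a world point X has camera coordinates R X + t. Camera axes: x right, y down, z forward; pixel columns grow to the right and rows downward; lengths in m; the calibration is good to about 2 mm. A picture is of the moment at which its call begins. There is no depth.
- job.close_job(): hands the job in, once; it reports no verdict.
Trained networks look in a picture, given as the dict that the camera call returned (one of the last four; its "shot" number tells which), for a name from the list of things; names that differ only in an ending like _2 or _b are one class to them, and where a whole thing is asked for, a point or a joint stands for the part that bears it (a point fixed in the world has none). Each returns a list of dicts, best first, with "p" (0 to 1); they miss things now and then, are a little off and sometimes report something else, mostly with a low value. They report only what shows in the picture. A call takes as long as a camera call. They do not tell look-alikes from the thing itself.
- eyes.regions_of(picture, label): "region" (400x640 bool, what is visible of it) and "xy" ([column, row] in pixels, amid what is visible of it).
- eyes.landmark_of(picture, label): "xy" ([column, row] in pixels: a listed point, or the origin of a listed thing).
The state is a dict: "time": time; "joint_positions": joint angles; "joint_vel": joint speeds; "joint_torque": joint torques, N m; "ee_pos": TCP position; "eef_rot": TCP orientation; "ft_force": force on the tool from outside, world axes, zero at the start; "torque": the same for the moment, N m; "width": finger opening in m.
Only numpy, scipy, OpenCV 4.12 (cv2) and the standard library are available. Lean on these libraries where they do the work, as an engineer would, in place of code of your own. Each camera call takes 0.05 s, during which the arm holds its last target. There are 200 camera calls.

## Working session

There is one attempt and no reset: what is moved stays moved. The work goes in short steps, Python scripts to look and compute and a tool call to move; the robot and the scene stay as the last step left them, time stands still between calls to the robot, and variables do not carry over. Pictures are saved under pics/ and viewed, about 8 in all and at most 12, crops included, and the job is handed in when it is done.

Besides the shell and the picture viewer there is one more tool, called after ">>>" as name(argument=value, ...) on one line, values as JSON. play_rows: Moves the arm, as the interface text tells. Shift numbers are shares of 0.2 m and turn numbers shares of 90 degrees, none past 1 either way. Its arguments: {"type":"object","properties":{"motion":{"type":"array","items":{"type":"array","items":{"type":"number"}}},"squeeze":{"type":"number"}},"required":["motion"]}

```bash
mkdir -p pics
cat > h.py <<'E'
import numpy as np, cv2
from scipy.spatial.transform import Rotation as Ro
from bench import r, eyes, job
def snap(n,f=None):
    p=eyes.camera(n)
    if f: cv2.imwrite('pics/'+f,p['image'][:,:,::-1])
    return p
def ray(p,xy):
    d=np.linalg.inv(p['mtx'])@np.array([xy[0],xy[1],1.]); R=np.array(p['R']);t=np.array(p['t']).ravel()
    d=R.T@d; return -R.T@t, d/np.linalg.norm(d)
def atz(p,xy,z):
    c,d=ray(p,xy); return c+d*(z-c[2])/d[2]
def tri(obs):
    A=np.zeros((3,3));b=np.zeros(3);L=[]
    for p,xy in obs:
        c,d=ray(p,xy);M=np.eye(3)-np.outer(d,d);A+=M;b+=M@c;L.append((c,d))
    X=np.linalg.solve(A,b); return X,[round(1e3*float(np.linalg.norm((np.eye(3)-np.outer(d,d))@(X-c))),1) for c,d in L]
def proj(p,X):
    q=p['mtx']@(np.array(p['R'])@np.array(X)+np.array(p['t']).ravel()); return q[:2]/q[2]
E
python3 - <<'E'
from h import *
s=snap('scene','s0.png');q=snap('side','d0.png')
cv2.imwrite('pics/both.png',np.vstack([s['image'],q['image']])[:,:,::-1][:, :])
for n in ['mandrel','mandrel_tip','jig','near_bushing','carriage','far_bushing','pointer','mark','rest','glass_rod']:
    a=eyes.landmark_of(s,n);b=eyes.landmark_of(q,n)
    print(n,[(np.round(k['xy']),round(k['p'],2)) for k in a[:3]],[(np.round(k['xy']),round(k['p'],2)) for k in b[:3]])
    if a and b: print('   ',*tri([(s,a[0]['xy']),(q,b[0]['xy'])]))
st=r.read_state();print(st['ee_pos'],st['eef_rot'],st['time'])
E
```

```text
mandrel [(array([275., 223.]), 0.87)] [(array([381., 213.]), 0.91), (array([346., 128.]), 0.57), (array([358., 195.]), 0.51)]
    [ 0.65635129 -0.03254348  0.05273595] [0.4, 0.4]
mandrel_tip [(array([325., 296.]), 0.68), (array([367., 358.]), 0.17)] [(array([364., 149.]), 0.8)]
    [0.6665324  0.22423978 0.05496143] [3.5, 3.5]
jig [(array([351., 228.]), 0.67)] [(array([298., 203.]), 0.94), (array([302., 133.]), 0.34)]
    [0.46922238 0.08236726 0.00370219] [1.2, 1.2]
near_bushing [(array([350., 212.]), 0.62)] [(array([296., 176.]), 0.77)]
    [0.47093402 0.07847682 0.09345032] [4.8, 4.8]
carriage [(array([397., 230.]), 0.92), (array([379., 200.]), 0.83), (array([369., 252.]), 0.79)] [(array([255., 188.]), 0.93), (array([293., 179.]), 0.58), (array([261., 166.]), 0.52)]
    [ 0.35919284  0.16266101 -0.00146736] [2.9, 2.9]
far_bushing [(array([398., 212.]), 0.8), (array([421., 239.]), 0.66), (array([381., 186.]), 0.6)] [(array([291., 155.]), 0.91), (array([254., 138.]), 0.81), (array([252., 158.]), 0.78)]
    [0.42541479 0.15683002 0.12714135] [39.5, 39.5]
pointer [] [(array([302., 135.]), 0.41)]
mark [] []
rest [(array([311., 260.]), 0.81)] [(array([355., 193.]), 0.84)]
    [0.62330451 0.10180626 0.0018804 ] [0.5, 0.5]
glass_rod [(array([297., 214.]), 0.52)] [(array([352., 213.]), 0.7)]
    [ 0.58822097 -0.02229169  0.05268378] [1.7, 1.7]
[ 0.21891391 -0.58542957  0.18777233] [9.84035972e-01 1.77969670e-01 1.12444569e-05 4.07546345e-05] 1.1
```

View pics/s0.png

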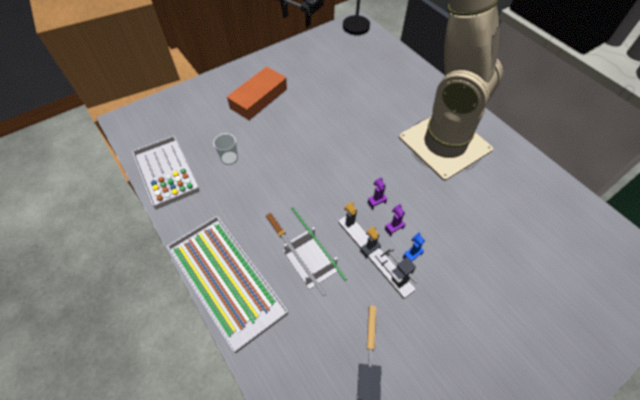

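View pics/d0.png

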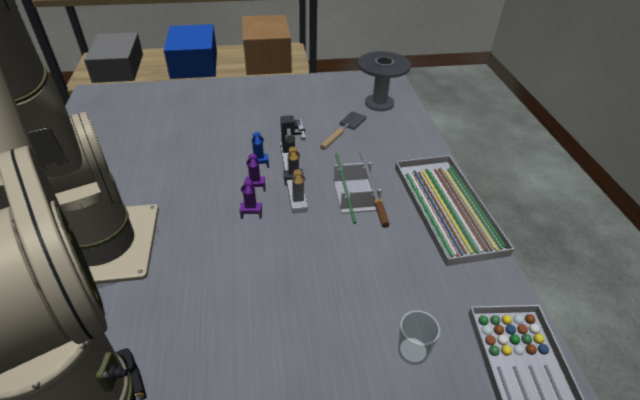

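The scene view shows the mandrel with its handle at (275,223) and its tip at (325,296). The jig runs from the near bushing at (350,212) through the dark/amber carriage at (372,240) to the stop at (403,270). The purple and blue ones are look-alikes. The side view agrees. I'll move toward the handle and look again with the wrist camera.

>>> play_rows(motion=[[1, -0.6, -0.4, 0, 0, 0, 60], [1, -0.6, -0.4, 0, 0, 0, 60], [1, -0.6, -0.4, 0, 0, 0, 60], [1, -0.6, -0.4, 0, 0, 0, 60], [1, -0.6, -0.4, 0, 0, 0, 60]])

```text
time: 1.72
ee_pos: [0.3684, -0.3995, 0.2699]
eef_rot: [0.983, 0.182, 0.002, 0.001]
ft_force: [-0.5, -0.6, -0.0]
width: 0.0538
```

>>> play_rows(motion=[[1, -0.6, 0, 0, 0, 0, 60], [1, -0.6, 0, 0, 0, 0, 60], [1, -0.6, 0, 0, 0, 0, 60], [1, -0.6, 0, 0, 0, 0, 60], [1, -0.6, 0, 0, 0, 0, 60]])

```text
time: 2.35
ee_pos: [0.5111, -0.2175, 0.2673]
eef_rot: [0.984, 0.181, 0.0, -0.001]
ft_force: [-0.4, -0.7, -0.4]
width: 0.0522
```

>>> play_rows(motion=[[0.9, -0.6, 0, 0, 0, -0.1, 60], [0.9, -0.6, 0, 0, 0, -0.2, 60], [0.9, -0.6, 0, 0, 0, -0.3, 60], [0.9, -0.6, 0, 0, 0, -0.4, 60], [0.9, -0.6, 0, 0, 0, -0.5, 60]])

```text
time: 2.98
ee_pos: [0.6366, -0.0442, 0.2666]
eef_rot: [0.839, 0.544, -0.0, -0.001]
ft_force: [0.3, -0.6, 0.8]
width: 0.0518
```

>>> play_rows(motion=[[0, 0, 0, 0, 0, -0.1, 60], [0, 0, 0, 0, 0, -0.2, 60], [0, 0, 0, 0, 0, -0.24, 60], [0, 0, 0, 0, 0, -0.24, 60]])

```text
time: 3.48
ee_pos: [0.6359, -0.0473, 0.2672]
eef_rot: [0.726, 0.688, -0.001, 0.0]
ft_force: [0.1, -0.9, 0.2]
width: 0.0524
```

Run:
```python
from h import *
s=snap('wrist','w0.png')
st=r.read_state();print(st['ee_pos'],Ro.from_quat(st['eef_rot']).as_matrix().round(3),st['time'],st['joint_positions'])
c,d=ray(s,(320,200));print('cam',c,d)
for n in ['mandrel','mandrel_tip','near_bushing','carriage','far_bushing','pointer','mark','jig','glass_rod']:
    a=eyes.landmark_of(s,n)
    print(n,[(np.round(k['xy']),round(k['p'],2)) for k in a[:3]])
```

```text
[ 0.63594087 -0.04690945  0.26737024] [[ 0.054  0.999 -0.001]
 [ 0.999 -0.054 -0.001]
 [-0.001 -0.    -1.   ]] 3.525 [ 0.46072832  0.40471453 -0.64761772  1.26456065  0.24048774  1.5490927
 -0.20640631]
cam [0.6405201  0.03586265 0.4632734 ] [-0.01789545 -0.31338959 -0.94945601]
mandrel [(array([336., 150.]), 0.76)]
mandrel_tip []
near_bushing [(array([171.,  75.]), 0.57)]
carriage [(array([130., 103.]), 0.92), (array([193.,  11.]), 0.68), (array([125.,  30.]), 0.66)]
far_bushing [(array([59.,  5.]), 0.92), (array([ 77., 102.]), 0.6)]
pointer []
mark []
jig [(array([204.,  82.]), 0.81)]
glass_rod [(array([284., 147.]), 0.91)]
```

View pics/w0.png

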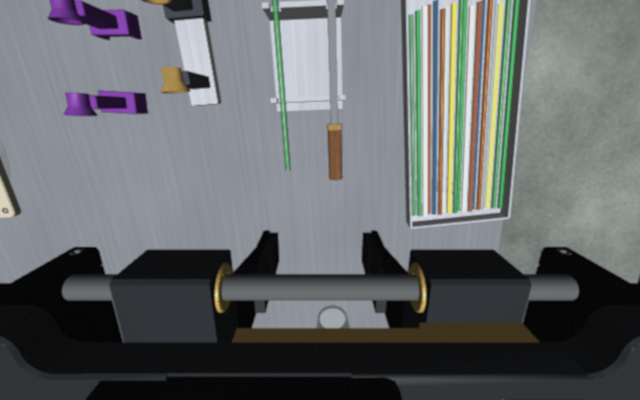

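The wrist view shows the handle centred near (335,152), the glass rod 50 px to its left, and the near bushing at (171,80). Before grasping I'll go over the jig for two views of it.

>>> play_rows(motion=[[0.6, -0.9, 0.2, 0, 0, 0.03, 60], [0.6, -0.9, 0.2, 0, 0, 0.03, 60], [0.6, -0.9, 0.2, 0, 0, 0.03, 60], [0.6, -0.9, 0.2, 0, 0, 0.03, 60], [0.6, -0.9, 0.2, 0, 0, 0.03, 60]])

```text
time: 4.6
ee_pos: [0.461, 0.0853, 0.228]
eef_rot: [0.74, 0.673, -0.0, 0.001]
ft_force: [1.3, -0.2, 0.8]
width: 0.0525
```

```bash
cat > m.py <<'E'
from h import *
import sys,pickle
s=snap('wrist',sys.argv[1]+'.png'); st=r.read_state()
pickle.dump({k:np.array(v) for k,v in s.items() if k!='image'},open(sys.argv[1]+'.pkl','wb'))
print(np.round(st['ee_pos'],4),Ro.from_quat(st['eef_rot']).as_matrix().round(3).tolist(),st['time'])
for n in ['near_bushing','far_bushing','pointer','mark','jig','carriage','mandrel']:
    print(n,[(np.round(k['xy'],1),round(k['p'],2)) for k in eyes.landmark_of(s,n)[:4]])
E
python3 m.py j1
```

```text
[0.4622 0.084  0.2282] [[0.097, 0.995, 0.001], [0.995, -0.097, -0.001], [-0.001, 0.001, -1.0]] 4.65
near_bushing [(array([326.5, 186.8]), 0.77)]
far_bushing [(array([316.7, 103.7]), 0.92), (array([225.1, 125.1]), 0.72), (array([221.3,  24.7]), 0.71), (array([228.5, 213.5]), 0.7)]
pointer [(array([345.2,  28.8]), 0.62)]
mark [(array([342.9,  12.6]), 0.55)]
jig [(array([325.4, 170.2]), 0.57)]
carriage [(array([247.5, 121.6]), 0.96), (array([248.4, 188.4]), 0.96), (array([244.8,  45.6]), 0.86), (array([319.8, 102.5]), 0.62)]
mandrel [(array([465.4, 237.8]), 0.71)]
```

>>> play_rows(motion=[[0.5, 0, 0, 0, 0, 0, 60], [0.5, 0, 0, 0, 0, 0, 60], [0.5, 0, 0, 0, 0, 0, 60], [0.5, 0, 0, 0, 0, 0, 60]])

```text
time: 5.5
ee_pos: [0.4724, 0.1827, 0.2275]
eef_rot: [0.741, 0.672, -0.0, -0.0]
ft_force: [0.7, 0.5, -0.8]
width: 0.0525
```

```bash
python3 m.py j2; python3 -c "
import cv2,numpy as np
cv2.imwrite('pics/j12.png',np.vstack([cv2.resize(cv2.imread(f'pics/{a}.png')[0:240,:430],None,fx=1.25,fy=1.25,interpolation=cv2.INTER_CUBIC) for a in('j1','j2')]))"
```

```text
[0.4725 0.1822 0.2275] [[0.099, 0.995, -0.0], [0.995, -0.099, -0.0], [-0.0, -0.0, -1.0]] 5.55
near_bushing [(array([323.8, 258.6]), 0.79)]
far_bushing [(array([230. , 126.4]), 0.83), (array([315.5, 191.8]), 0.77), (array([230.1, 210.3]), 0.72)]
pointer [(array([342.1, 134.9]), 0.68)]
mark [(array([340.2, 113.6]), 0.65), (array([422., 205.]), 0.64)]
jig [(array([324.2, 232.8]), 0.81), (array([320.2, 170.1]), 0.18)]
carriage [(array([317.2, 170.1]), 0.95), (array([249.9, 188.6]), 0.9), (array([246.9, 118.6]), 0.86), (array([255.5, 247.7]), 0.77)]
mandrel []
```

View pics/j12.png

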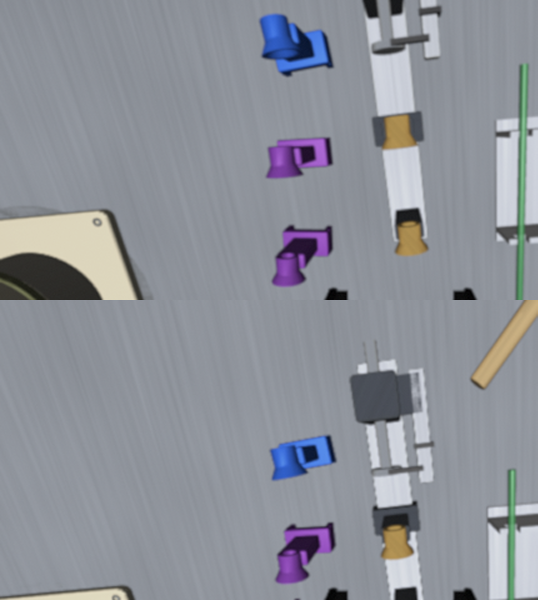

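The jig shows the amber near and far bushings in line. In j2 the pointer end is at about (338,134) and the mark clip at (340,114).

Run:
```python
from h import *
import pickle
a=pickle.load(open('j1.pkl','rb'));b=pickle.load(open('j2.pkl','rb'))
P={'near':((326.5,186.8),(323.8,258.6)),'far':((316.7,103.7),(315.5,191.8)),'ptr':((345.2,28.8),(342.1,134.9)),'mark':((342.9,12.6),(340.2,113.6)),'jig':((325.4,170.2),(324.2,232.8)),'car':((319.8,102.5),(317.2,170.1))}
for n,(u,v) in P.items():
    X,e=tri([(a,u),(b,v)]);print(n,X.round(4),e)
    z={'near':.1,'far':.1,'ptr':.114,'mark':.11,'jig':0,'car':0}[n]
    print('   atz',atz(a,u,z).round(4),atz(b,v,z).round(4))
print(a['mtx'])
```

```text
near [0.4671 0.0736 0.0878] [0.8, 0.8]
   atz [0.4679 0.077  0.1   ] [0.4669 0.0807 0.1   ]
far [0.4657 0.1703 0.1013] [0.0, 0.0]
   atz [0.4657 0.1703 0.1   ] [0.4656 0.1699 0.1   ]
ptr [0.5    0.2344 0.1182] [0.7, 0.7]
   atz [0.4997 0.2353 0.114 ] [0.5009 0.2339 0.114 ]
mark [0.5014 0.255  0.0906] [0.7, 0.7]
   atz [0.4989 0.25   0.11  ] [0.5008 0.2556 0.11  ]
jig [0.4683 0.0789 0.0187] [0.0, 0.0]
   atz [0.4683 0.0748 0.    ] [0.4678 0.0703 0.    ]
car [ 0.4681  0.1723 -0.0072] [1.2, 1.2]
   atz [0.4693 0.1721 0.    ] [0.4671 0.1741 0.    ]
[[286.61406554   0.         319.95593691]
 [  0.         286.61406554 197.17907795]
 [  0.           0.           1.        ]]
```

Run:
```python
from h import *
import pickle
for f,bands in(('j1',[(122,162),(48,86)]),('j2',[(205,250),(128,150)])):
    a=pickle.load(open(f+'.pkl','rb'));im=cv2.imread(f'pics/{f}.png')
    for side in (0,1):
        pts=[]
        for lo,hi in bands:
            for v in range(lo,hi):
                g=im[v,285:345].min(1).astype(int); ok=np.where(g>175)[0]
                if len(ok)<8: continue
                # largest run around the axis
                u=285+(ok[0]-.5 if side==0 else ok[-1]+.5)
                pts.append(atz(a,(u,v),.02)[:2])
        pts=np.array(pts)
        if len(pts)<10: print(f,side,len(pts));continue
        for _ in range(4):
            k=np.polyfit(pts[:,1],pts[:,0],1);e=pts[:,0]-np.polyval(k,pts[:,1]);pts=pts[abs(e)<max(1.5*np.std(e),.0008)]
        print(f,side,len(pts),'slope dx/dy',k[0].round(4),'x@y=.077',np.polyval(k,.077).round(4),'rms mm',np.std(e)*1e3)
```

```text
j1 0 78 slope dx/dy -0.0197 x@y=.077 0.4493 rms mm 0.3885186903024235
j1 1 78 slope dx/dy -0.0233 x@y=.077 0.4886 rms mm 0.38274912250974585
j2 0 30 slope dx/dy -0.0166 x@y=.077 0.4481 rms mm 0.5718621031489847
j2 1 24 slope dx/dy 0.1823 x@y=.077 0.4836 rms mm 0.9474059999289053
```

>>> play_rows(motion=[[-1, 0.95, 0, 0, 0, 0.0, 60], [-1, 0.95, 0, 0, 0, 0, 60], [-1, 0.95, 0, 0, 0, 0, 60], [-1, 0.95, 0, 0, 0, 0, 60], [-1, 0.95, 0, 0, 0, 0, 60]])

```text
time: 6.52
ee_pos: [0.643, -0.0389, 0.2266]
eef_rot: [0.742, 0.67, -0.001, -0.0]
ft_force: [-0.2, 0.2, 0.4]
width: 0.0521
```

```bash
python3 m.py g1
```

```text
[ 0.6438 -0.0408  0.2263] [[0.104, 0.995, -0.001], [0.995, -0.104, -0.001], [-0.001, -0.001, -1.0]] 6.575
near_bushing [(array([146.5,  90.4]), 0.77)]
far_bushing [(array([19.4, 18.8]), 0.91), (array([ 45.7, 123.9]), 0.83)]
pointer [(array([170. ,  17.8]), 0.36)]
mark []
jig []
carriage [(array([105.3, 116.4]), 0.97), (array([169. ,  17.3]), 0.96), (array([95.8, 40. ]), 0.81)]
mandrel [(array([333.8, 161.3]), 0.83)]
```

>>> play_rows(motion=[[-0.25, 0, 0.3, 0, 0, -0.05, 60], [-0.25, 0, 0.3, 0, 0, -0.05, 60], [-0.25, 0, 0.3, 0, 0, -0.05, 60]])

```text
time: 7.3
ee_pos: [0.6362, -0.0843, 0.1674]
eef_rot: [0.714, 0.7, -0.0, -0.0]
ft_force: [0.2, 1.0, 0.4]
width: 0.0522
```

```bash
python3 m.py g2
```

```text
[ 0.637  -0.0829  0.1686] [[0.019, 1.0, 0.001], [1.0, -0.019, 0.0], [0.0, 0.001, -1.0]] 7.35
near_bushing [(array([105.4,   6.7]), 0.67)]
far_bushing []
pointer []
mark []
jig [(array([170.3,  38.4]), 0.9)]
carriage [(array([69.8, 57.7]), 0.8)]
mandrel [(array([340.2, 135.2]), 0.88)]
```

View pics/g2.png

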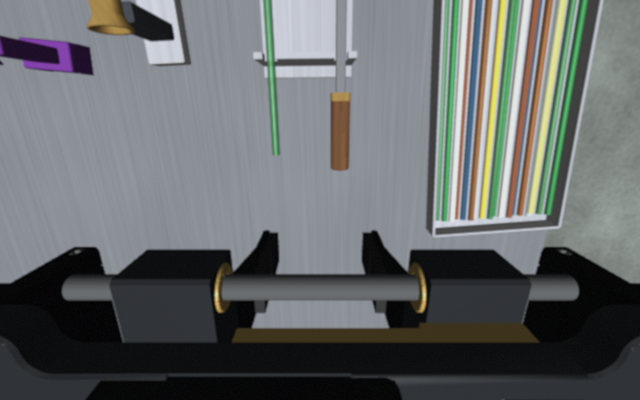

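Run:
```python
from h import *
import pickle
a=pickle.load(open('g1.pkl','rb'));b=pickle.load(open('g2.pkl','rb'))
print(tri([(a,(333.8,161.3)),(b,(340.2,135.2))]))
def axis(f,c,rows,w):
    im=cv2.imread(f'pics/{f}.png').astype(int);out=[]
    for v in rows:
        x=im[v,c-25:c+25]; br=np.where((x[:,2]-x[:,0]>40)&(x[:,2]>x[:,1]+20))[0]
        out.append((c-25+br.mean(),v) if len(br)>4 else None)
    return [o for o in out if o]
for f,c in(('g1',334),('g2',340)):
    p=pickle.load(open(f+'.pkl','rb')); o=axis(f,c,range(80,200),0)
    vs=[q[1] for q in o];print(f,min(vs),max(vs))
    X=np.array([atz(p,q,.05)[:2] for q in o]);k=np.polyfit(X[:,1],X[:,0],1)
    print(' slope',k,'y',X[:,1].min(),X[:,1].max(),'x mid',X[:,0].mean())
# shaft point in g2 near top
X=np.array([atz(b,(343,2),.05),atz(b,(341.5,70),.05),atz(b,(340.3,165),.05)]);print(X.round(4))
```

```text
(array([ 0.66298717, -0.03714254, -0.00334729]), [0.7, 0.7])
g1 134 193
 slope [0.01843703 0.65966983] y -0.07041765572754266 0.008256916670709817 x mid 0.6591116222338509
g2 93 169
 slope [0.01148296 0.65861241] y -0.06860615992346539 0.010960349845029096 x mid 0.6582932898906143
[[ 0.6616  0.0916  0.05  ]
 [ 0.6602  0.0327  0.05  ]
 [ 0.6589 -0.0641  0.05  ]]
```

>>> play_rows(motion=[[0.34, 0.1, 0.2, 0, 0, 0, 60], [0.34, 0.1, 0.3, 0, 0, 0, 60], [0.34, 0.1, 0.4, 0, 0, 0, 60], [0.34, 0.1, 0.4, 0, 0, 0, 60]])

```text
time: 8.2
ee_pos: [0.6572, -0.0181, 0.0864]
eef_rot: [0.714, 0.7, -0.001, -0.001]
ft_force: [-0.6, -0.1, 0.1]
width: 0.0524
```

```bash
python3 - <<'E'
from h import *
s=r.read_state();print(np.round(s['ee_pos'],4),Ro.from_quat(s['eef_rot']).as_matrix().round(3).tolist())
E
python3 m.py g3
```

```text
[ 0.6572 -0.0181  0.0864] [[0.021, 1.0, -0.003], [1.0, -0.021, -0.001], [-0.001, -0.003, -1.0]]
[ 0.658  -0.0182  0.0878] [[0.021, 1.0, -0.001], [1.0, -0.021, -0.001], [-0.001, -0.0, -1.0]] 8.25
near_bushing [(array([115.8,  98.8]), 0.31)]
far_bushing []
pointer []
mark []
jig [(array([116.6,  97.1]), 0.55)]
carriage []
mandrel [(array([321.8, 217.8]), 0.96), (array([239.8, 211.5]), 0.53)]
```

View pics/g3.png

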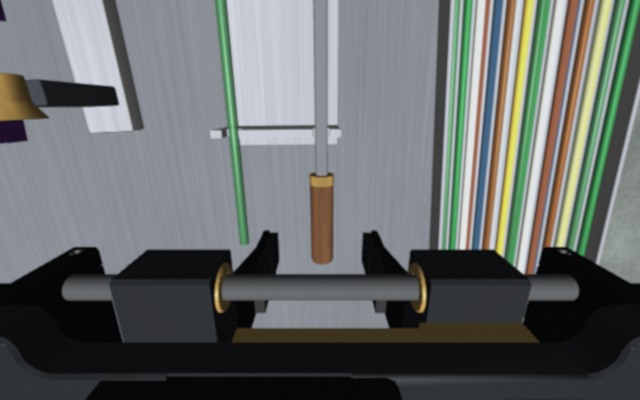

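The handle at (321,218) is centred between the fingers, and the rod is clear on the left. I'll go down and grip.

>>> play_rows(motion=[[0.01, 0, 0.15, 0, 0, 0, 60], [0.01, 0, 0.28, 0, 0, 0, 60], [0.01, 0, 0.28, 0, 0, 0, 60], [0.01, 0, 0.28, 0, 0, 0, 0], [0.01, 0, 0.28, 0, 0, 0, 0]], squeeze=50)

```text
time: 9.22
ee_pos: [0.6591, -0.0143, 0.0333]
eef_rot: [0.714, 0.7, 0.001, 0.001]
ft_force: [0.2, -0.8, -0.5]
width: 0.0398
```

>>> play_rows(motion=[[0, 0, 0, 0, 0, 0, 0], [0, 0, 0, 0, 0, 0, 0], [0, 0, 0, 0, 0, 0, 0], [0, 0, 0, 0, 0, 0, 0]])

```text
time: 9.72
ee_pos: [0.6582, -0.0144, 0.0318]
eef_rot: [0.714, 0.7, -0.0, 0.0]
ft_force: [-0.5, -0.6, 0.0]
width: 0.0029
```

```bash
python3 m.py g4; python3 -c "
from h import *
s=snap('side','g4s.png')
w=cv2.imread('pics/g4.png');s=cv2.imread('pics/g4s.png')[100:250,230:480]
cv2.imwrite('pics/g4b.png',np.hstack([cv2.resize(w,(480,300)),cv2.resize(s,(320,300))[:, :320]]))"
```

```text
[ 0.6582 -0.0144  0.0317] [[0.019, 1.0, 0.0], [1.0, -0.019, -0.0], [-0.0, 0.0, -1.0]] 9.775
near_bushing []
far_bushing []
pointer []
mark []
jig [(array([ 65.6, 103.6]), 0.8)]
carriage []
mandrel [(array([324. , 254.1]), 0.89)]
```

View pics/g4b.png

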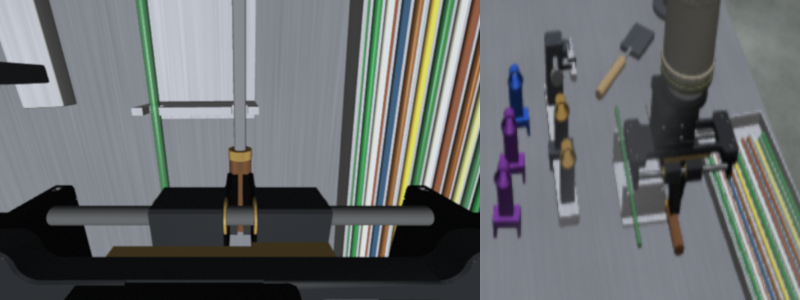

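Run:
```python
from h import *
import pickle
d=snap('side');s=snap('scene')
for X in([.6582,-.0144,.0317],[.6585,-.0295,.05],[.6585,-.0295,.02],[.6585,-.0695,.05]): print(X,proj(d,X).round(1),proj(s,X).round(1))
for n,p in(('side',d),('scene',s)):
    print(n,[(np.round(k['xy'],1),round(k['p'],2)) for k in eyes.landmark_of(p,'mandrel')[:2]])
ob={}
for f,c in(('g1',334),('g2',340),('g3',321),('g4',323)):
    p=pickle.load(open(f+'.pkl','rb'));im=cv2.imread(f'pics/{f}.png').astype(int)
    x=im[:,c-14:c+14]; m=((x[:,:,2]-x[:,:,0]>40)&(x[:,:,2]>x[:,:,1]+20)).sum(1); vs=[v for v in range(60,330) if m[v]>4]
    print(f,vs[0],vs[-1],m[(vs[0]+vs[-1])//2]); ob[f]=(p,vs[0]-.5,vs[-1]+.5)
    b=np.where((im[vs[0]+20,c-25:c+25,2]-im[vs[0]+20,c-25:c+25,0])>40)[0]; ob[f]+=(c-25+b.mean(),)
for k in((1,'front'),(2,'rear')):
    for S in(['g1','g2','g3'],['g2','g3'],['g1','g3']): print(k[1],S,tri([(ob[f][0],(ob[f][3],ob[f][k[0]])) for f in S]))
```

```text
[0.6582, -0.0144, 0.0317] [379.2 214.4] [278.7 231.4]
[0.6585, -0.0295, 0.05] [381.7 213.3] [275.3 224.6]
[0.6585, -0.0295, 0.02] [380.3 222.1] [276.3 229.6]
[0.6585, -0.0695, 0.05] [385.9 225.2] [268.2 214.6]
side [(array([382.2, 213.3]), 0.79)]
scene [(array([276.8, 222.6]), 0.65), (array([310.2, 258.5]), 0.23)]
g1 134 193 12
g2 93 169 16
g3 176 263 20
g4 202 307 5
front ['g1', 'g2', 'g3'] (array([0.65963123, 0.01050276, 0.05494769]), [2.4, 1.5, 0.9])
front ['g2', 'g3'] (array([0.65860516, 0.01116747, 0.05519418]), [0.3, 0.3])
front ['g1', 'g3'] (array([0.66037594, 0.00878749, 0.04687287]), [1.5, 1.5])
rear ['g1', 'g2', 'g3'] (array([ 0.65650629, -0.06700571,  0.06081951]), [2.2, 1.4, 0.9])
rear ['g2', 'g3'] (array([ 0.65759308, -0.06681976,  0.06060341]), [0.3, 0.3])
rear ['g1', 'g3'] (array([ 0.65582162, -0.06878119,  0.05700232]), [1.4, 1.4])
```

Run:
```python
from h import *
d=snap('side')['image'];w=snap('wrist')['image'];s=snap('scene')['image']
f=lambda a,k:cv2.resize(a,k,interpolation=cv2.INTER_CUBIC)
a=f(d[170:235,345:425],(400,325));b=f(w[180:330,270:376],(390,552));c=f(s[195:240,250:305],(400,227))
cv2.imwrite('pics/g5.png',np.hstack([np.vstack([a,c]),b])[:,:,::-1]); st=r.read_state();print(st['width'],st['ee_pos'],st['ft_force'])
```

```text
0.0007776764971344026 [ 0.65820086 -0.0143929   0.03175416] [-1.09930333 -0.2332843   0.11176587]
```

View pics/g5.png

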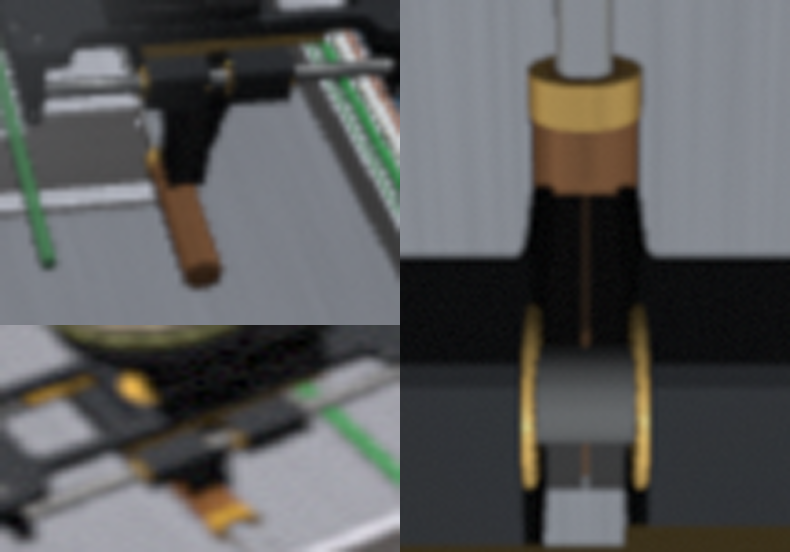

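The close-up shows the fingers shut just above the handle: the tips show at z≈0.06, although the reported TCP is at 0.032. I'll triangulate the visible fingertips to get the offset.

Run:
```python
from h import *
d=snap('side');s=snap('scene')
print(tri([(d,(381.8,206.5)),(s,(279.6,226.8))]))
for z in(.0317,.045,.058): print(z,proj(d,[.6582,-.0144,z]).round(1),proj(s,[.6582,-.0144,z]).round(1))
```

```text
(array([ 0.65777445, -0.01349738,  0.05835918]), [4.0, 4.0])
0.0317 [379.2 214.4] [278.7 231.4]
0.045 [379.8 210.5] [278.3 229.2]
0.058 [380.4 206.6] [277.9 227. ]
```

>>> play_rows(motion=[[0, 0, -0.05, 0, 0, 0, 50], [0, 0, -0.05, 0, 0, 0, 50], [0, 0, -0.05, 0, 0, 0, 50], [0, 0, -0.05, 0, 0, 0, 50], [0, 0, -0.05, 0, 0, 0, 50]])

```text
time: 11.25
ee_pos: [0.6581, -0.0144, 0.0416]
eef_rot: [0.714, 0.7, -0.0, -0.0]
ft_force: [-0.4, -0.1, 0.1]
width: 0.0401
```

>>> play_rows(motion=[[0, 0, 0.06, 0, 0, 0, 50], [0, 0, 0.12, 0, 0, 0, 50], [0, 0, 0.17, 0, 0, 0, 50], [0, 0, 0.17, 0, 0, 0, 50]])

```text
time: 11.75
ee_pos: [0.6573, -0.0145, 0.0063]
eef_rot: [0.714, 0.7, -0.001, -0.001]
ft_force: [0.3, 0.6, -0.4]
width: 0.0436
```

>>> play_rows(motion=[[0, 0, 0, 0, 0, 0, 0], [0, 0, 0, 0, 0, 0, 0], [0, 0, 0, 0, 0, 0, 0], [0, 0, 0, 0, 0, 0, 0]], squeeze=50)

```text
time: 12.25
ee_pos: [0.6583, -0.0144, 0.008]
eef_rot: [0.714, 0.7, 0.0, 0.0]
ft_force: [-0.2, 0.1, 0.5]
width: 0.0184
```

The grip reads 18 mm, which fits the handle. Lifting.

>>> play_rows(motion=[[0, 0, -0.06, 0, 0, 0, 0], [0, 0, -0.15, 0, 0, 0, 0], [0, 0, -0.25, 0, 0, 0, 0], [0, 0, -0.32, 0, 0, 0, 0], [0, 0, -0.32, 0, 0, 0, 0]])

```text
time: 12.88
ee_pos: [0.6591, -0.0143, 0.0735]
eef_rot: [0.714, 0.7, 0.001, 0.001]
ft_force: [0.4, -0.1, -1.4]
width: 0.0184
```

>>> play_rows(motion=[[-0.25, 0, 0, 0, 0, 0, 0], [-0.5, 0, 0, 0, 0, 0, 0], [-0.75, 0, 0, 0, 0, 0, 0], [-0.96, 0, 0, 0, 0, 0, 0], [-0.96, 0, 0, 0, 0, 0, 0]])

```text
time: 13.5
ee_pos: [0.653, -0.2119, 0.0705]
eef_rot: [0.716, 0.698, -0.001, 0.0]
ft_force: [-0.3, 0.5, -0.9]
width: 0.0192
```

>>> play_rows(motion=[[-0.05, -0.25, 0, 0, 0, -0.01, 0], [-0.07, -0.5, 0, 0, 0, -0.024, 0], [-0.07, -0.75, 0, 0, 0, -0.024, 0], [-0.07, -0.88, 0, 0, 0, -0.024, 0], [-0.07, -0.88, 0, 0, 0, -0.024, 0]])

```text
time: 14.12
ee_pos: [0.4766, -0.2168, 0.0715]
eef_rot: [0.701, 0.713, -0.001, -0.0]
ft_force: [-0.1, -0.2, -0.7]
width: 0.0189
```

Run:
```python
from h import *
d=snap('side');s=snap('scene');w=snap('wrist')
st=r.read_state();print(st['width'],np.round(st['ee_pos'],4),np.round(st['ft_force'],1),Ro.from_quat(st['eef_rot']).as_matrix().round(3).tolist(),st['time'])
for n in('mandrel','mandrel_tip','near_bushing'):
    o=[]
    for k,p in(('d',d),('s',s),('w',w)):
        a=eyes.landmark_of(p,n)
        if a: o.append((p,a[0]['xy']));print(n,k,np.round(a[0]['xy'],1),round(a[0]['p'],2))
    if len(o)>1: print(tri(o[:2]),tri(o))
f=lambda a,k:cv2.resize(a,k,interpolation=cv2.INTER_CUBIC)
a=f(d['image'][140:290,250:450],(400,300));c=f(s['image'][130:280,240:440],(400,300));b=f(w['image'][:,160:480],(400,500))
cv2.imwrite('pics/t1.png',np.hstack([np.vstack([a,c]),np.vstack([b,b[:100]*0])])[:,:,::-1])
```

```text
0.018437294741419783 [ 0.4792 -0.2164  0.0718] [ 0.6 -0.4 -0.6] [[-0.019, 1.0, 0.001], [1.0, 0.019, 0.0], [0.0, 0.001, -1.0]] 14.275
mandrel d [321.5 271.3] 0.61
mandrel s [291. 137.] 0.69
mandrel w [320.2 273.8] 0.74
(array([ 0.47717409, -0.23341698,  0.11567133]), [4.2, 4.2]) (array([ 0.47788023, -0.23254942,  0.11508334]), [3.8, 4.8, 1.6])
mandrel_tip s [340.3 194.6] 0.81
near_bushing d [295.1 174.1] 0.83
near_bushing s [354.4 211.2] 0.59
(array([0.46466458, 0.0834572 , 0.09778309]), [1.2, 1.2]) (array([0.46466458, 0.0834572 , 0.09778309]), [1.2, 1.2])
```

View pics/t1.png

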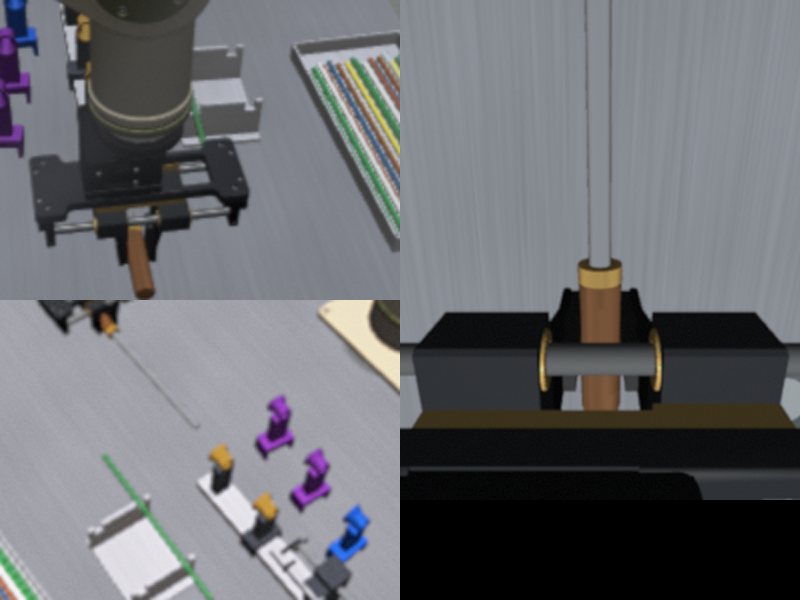

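The mandrel is held straight (shaft at column 320 in the wrist view). I'll line up with the bushing axis just short of the mouth, then check with the scene camera.

>>> play_rows(motion=[[0.05, -0.025, 0.07, 0, 0, 0, 0], [0.1, -0.025, 0.07, 0, 0, 0, 0], [0.1, -0.025, 0.07, 0, 0, 0, 0], [0.1, -0.025, 0.07, 0, 0, 0, 0]])

```text
time: 15.22
ee_pos: [0.4731, -0.1972, 0.058]
eef_rot: [0.7, 0.714, -0.0, 0.0]
ft_force: [0.3, -0.7, -0.5]
width: 0.0185
```

Run:
```python
from h import *
s=snap('scene')
st=r.read_state();p=np.array(st['ee_pos']);print(np.round(p,4),Ro.from_quat(st['eef_rot']).as_matrix().round(3)[:,0])
im=s['image'].copy()
x=Ro.from_quat(st['eef_rot']).as_matrix()[:,0]
g=p+[0,0,.042]
for L in(.055,.145,.235): print('mandrel',L,(g+x*L).round(4),proj(s,g+x*L).round(1))
u=np.array([-.02,1,0]);n=np.array([.468,.077,.1])
for L in(-.016,0,.01,.16): print('jig',L,proj(s,n+u*L).round(1))
print('ptr',proj(s,n+u*.158+[.032,0,.014]).round(1),'far',proj(s,n+u*.093).round(1))
a=eyes.landmark_of(s,'mandrel_tip');print([np.round(k['xy'],1) for k in a],[np.round(k['xy'],1) for k in eyes.landmark_of(s,'near_bushing')+eyes.landmark_of(s,'far_bushing')[:3]])
cv2.imwrite('pics/t2.png',cv2.resize(im[160:270,290:430],(798,594)[:2],interpolation=cv2.INTER_CUBIC)[:,:,::-1])
```

```text
[ 0.4731 -0.1974  0.058 ] [-0.018  1.    -0.   ]
mandrel 0.055 [ 0.4721 -0.1424  0.1   ] [307.5 159. ]
mandrel 0.145 [ 0.4705 -0.0524  0.1   ] [325.  178.7]
mandrel 0.235 [0.4688 0.0376 0.0999] [343.8 199.9]
jig -0.016 [348.9 205.6]
jig 0 [352.5 209.6]
jig 0.01 [354.7 212.1]
jig 0.16 [390.6 252.3]
ptr [381.3 255.9] far [374.  233.7]
[array([345.2, 203.3]), array([292.6, 144.1])] [array([353., 210.]), array([226.9, 157.6]), array([422.4, 237.3]), array([396.7, 211.7]), array([379.1, 184.8])]
```

View pics/t2.png

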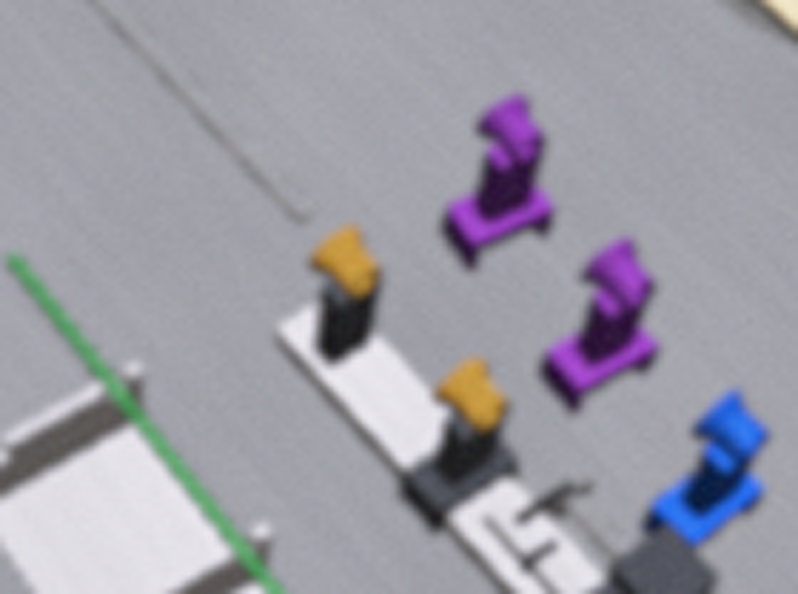

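The tip shows at (343.5,200.4), as predicted, and the near bushing at about (350.7,208.5), within 1 px of the model. Inserting gently.

>>> play_rows(motion=[[0.06, 0, 0, 0, 0, 0, 0], [0.12, 0, 0, 0, 0, 0, 0], [0.16, 0, 0, 0, 0, 0, 0], [0.2, 0, 0, 0, 0, 0, 0]])

```text
time: 15.92
ee_pos: [0.4723, -0.1564, 0.0579]
eef_rot: [0.7, 0.714, -0.0, 0.0]
ft_force: [-0.6, 1.0, -0.9]
width: 0.0188
```

>>> play_rows(motion=[[0.04, 0, 0, 0, 0, 0, 0], [0.08, 0, 0, 0, 0, 0, 0], [0.12, 0, 0, 0, 0, 0, 0]])

```text
time: 16.3
ee_pos: [0.4717, -0.1326, 0.0577]
eef_rot: [0.701, 0.714, -0.0, 0.0]
ft_force: [0.8, -0.3, -0.3]
width: 0.0185
```

Run:
```python
from h import *
w=snap('wrist','n1.png');st=r.read_state();print(st['time'],st['ee_pos'],np.round(st['ft_force'],1),np.round(st['torque'],2),Ro.from_quat(st['eef_rot']).as_matrix().round(3)[:,0])
n=np.array([.468,.077,.1]);u=np.array([-.02,1,0])
print([(k,[(np.round(a['xy'],1),round(a['p'],2)) for a in eyes.landmark_of(w,k)[:2]]) for k in('near_bushing','mandrel_tip','mandrel')])
for L in(-.016,0,.01): print(proj(w,n+u*L).round(1))
cv2.imwrite('pics/n1c.png',cv2.resize(w['image'][:260,180:460],(700,600))[:,:,::-1])
```

```text
16.35 [ 0.47178183 -0.13139203  0.05778458] [ 0.6  1.  -0.4] [ 0.08 -0.15 -0.06] [-0.02  1.    0.  ]
[('near_bushing', []), ('mandrel_tip', []), ('mandrel', [(array([322.2, 270. ]), 0.81)])]
[ 320.1 -188.2]
[ 320.  -245.9]
[ 319.9 -284.7]
```

View pics/n1c.png

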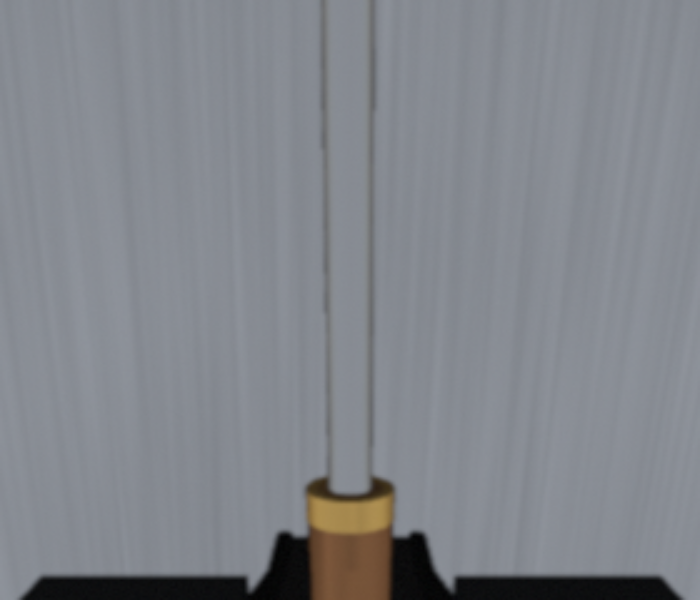

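>>> play_rows(motion=[[0.06, 0, 0, 0, 0, 0, 0], [0.12, 0, 0, 0, 0, 0, 0], [0.18, 0, 0, 0, 0, 0, 0], [0.22, 0, 0, 0, 0, 0, 0], [0.26, 0, 0, 0, 0, 0, 0]])

```text
time: 17.12
ee_pos: [0.4708, -0.0805, 0.0578]
eef_rot: [0.7, 0.714, -0.0, 0.0]
ft_force: [-0.2, 0.6, -0.4]
width: 0.0192
```

>>> play_rows(motion=[[0.04, 0, 0, 0, 0, 0, 0], [0.08, 0, 0, 0, 0, 0, 0], [0.12, 0, 0, 0, 0, 0, 0], [0.16, 0, 0, 0, 0, 0, 0], [0.2, 0, 0, 0, 0, 0, 0]])

```text
time: 17.75
ee_pos: [0.47, -0.0406, 0.0577]
eef_rot: [0.701, 0.714, -0.0, 0.0]
ft_force: [-0.0, -0.7, 0.0]
width: 0.0188
```

Run:
```python
from h import *
st=r.read_state();print(st['time'],st['ee_pos'],np.round(st['ft_force'],1),np.round(st['torque'],2),st['width'])
s=snap('scene');d=snap('side');w=snap('wrist')
for k,p in(('s',s),('d',d),('w',w)): print(k,[(n,[(np.round(a['xy'],1),round(a['p'],2)) for a in eyes.landmark_of(p,n)[:3]]) for n in('near_bushing','mandrel_tip','mandrel','pointer','mark')])
f=lambda a,k:cv2.resize(a,k,interpolation=cv2.INTER_CUBIC)
a=f(s['image'][185:275,330:420],(400,400));b=f(d['image'][100:220,250:350],(390,400));c=f(w['image'][0:160,160:480],(400,200));e=f(w['image'][0:160,0:320],(390,200))
cv2.imwrite('pics/f1.png',np.vstack([np.hstack([a,b]),np.hstack([c,e])])[:,:,::-1])
```

```text
17.75 [ 0.47001513 -0.04058109  0.05774682] [-0.  -0.7  0. ] [-0.07 -0.12 -0.02] 0.0188141526926538
s [('near_bushing', [(array([350.8, 209.8]), 0.66)]), ('mandrel_tip', [(array([381.3, 242.4]), 0.77)]), ('mandrel', [(array([322.8, 176.4]), 0.47)]), ('pointer', [(array([378. , 255.8]), 0.43), (array([310.3, 263.5]), 0.39)]), ('mark', [])]
d [('near_bushing', []), ('mandrel_tip', []), ('mandrel', [(array([306. , 212.3]), 0.61)]), ('pointer', []), ('mark', [(array([299.5, 207.6]), 0.2)])]
w [('near_bushing', [(array([321.7,  28.7]), 0.7)]), ('mandrel_tip', []), ('mandrel', [(array([321.2, 269.6]), 0.67)]), ('pointer', []), ('mark', [])]
```

Run:
```python
from h import *
import pickle
n=np.array([.468,.077,0]);u=np.array([-.02,1,0]);v=np.array([1,.02,0])
for f in('j1','j2'):
    p=pickle.load(open(f+'.pkl','rb'));im=cv2.GaussianBlur(cv2.imread(f'pics/{f}.png'),(0,0),.5).min(2).astype(np.float32)
    for yy in(-.029,-.032,-.034,-.037):
        L=np.arange(.140,.2,.002);q=np.array([proj(p,n+u*l-v*yy+[0,0,.112]) for l in L],np.float32)
        g=cv2.remap(im,q[:,:1],q[:,1:],cv2.INTER_LINEAR)[:,0]
        print(f,yy,' '.join(f'{int(a)}' for a in g))
print(' '.join(f'{int(1e3*a+.5)}' for a in L))
p=pickle.load(open('j2.pkl','rb'));im=cv2.imread('pics/j2.png').min(2);print(im[102:146:1,326:350])
```

```text
j1 -0.029 139 118 127 175 173 170 171 160 75 75 113 169 172 175 173 170 157 71 70 127 169 171 0 0 0 0 0 0 0 0
j1 -0.032 137 114 149 195 195 195 195 184 107 96 141 192 193 194 193 193 175 77 71 147 193 192 0 0 0 0 0 0 0 0
j1 -0.034 139 114 148 195 195 196 195 192 180 179 184 194 195 195 194 194 175 71 71 146 194 194 0 0 0 0 0 0 0 0
j1 -0.037 139 115 147 194 194 194 194 195 194 194 194 194 194 194 194 194 179 76 70 147 193 150 0 0 0 0 0 0 0 0
j2 -0.029 142 142 145 172 186 196 197 176 116 88 146 194 186 181 183 196 193 138 95 145 195 194 185 181 188 198 192 184 182 192
j2 -0.032 144 144 144 182 200 199 199 193 153 137 170 197 198 199 199 199 196 144 92 154 196 198 198 198 198 198 198 198 198 198
j2 -0.034 141 140 146 190 201 201 201 200 197 194 198 201 200 200 200 201 197 145 96 150 198 200 200 200 201 200 200 200 200 201
j2 -0.037 143 143 149 187 199 200 200 199 199 199 199 200 199 199 199 199 196 142 96 153 197 199 199 199 199 199 199 199 199 199
140 142 144 146 148 150 152 154 156 158 160 162 164 166 168 170 172 174 176 178 180 182 184 186 188 190 192 194 196 198
[[144 145 145 ... 146 147 147]
 [143 144 145 ... 145 148 147]
 [144 144 144 ... 145 147 146]
 ...
 [205 177 144 ... 144 142 142]
 [203 171 137 ... 146 142 143]
 [201 167 136 ... 143 143 143]]
```

Sampling along the scale bar puts the pointer at 157.6 mm and the mark at 175.6 mm in both views, so the travel needed is about 18.0 mm. The text's 158 mm for the pointer at rest agrees. Now I'll push on.

>>> play_rows(motion=[[0.06, 0, 0, 0, 0, 0, 0], [0.12, 0, 0, 0, 0, 0, 0], [0.17, 0, 0, 0, 0, 0, 0], [0.22, 0, 0, 0, 0, 0, 0], [0.22, 0, 0, 0, 0, 0, 0]])

```text
time: 19.27
ee_pos: [0.4692, 0.0035, 0.0578]
eef_rot: [0.7, 0.714, -0.0, 0.0]
ft_force: [0.3, -2.2, -0.3]
width: 0.0188
```

```bash
cat > chk.py <<'E'
from h import *
import sys
st=r.read_state();print(st['time'],np.round(st['ee_pos'],4),np.round(st['ft_force'],1),round(st['width'],4))
s=snap('scene',sys.argv[1]+'s.png');w=snap('wrist',sys.argv[1]+'w.png')
n=np.array([.468,.077,0]);u=np.array([-.02,1,0]);v=np.array([1,.02,0])
im=s['image'].min(2).astype(np.float32);L=np.arange(.140,.2,.002)
for yy in(-.024,-.027,-.030,-.033,-.036,-.039):
    q=np.array([proj(s,n+u*l-v*yy+[0,0,.113]) for l in L],np.float32)
    print(yy,' '.join(f'{int(a)}' for a in cv2.remap(im,q[:,:1],q[:,1:],cv2.INTER_CUBIC)[:,0]))
print('L  ',' '.join(f'{int(1e3*a+.5)}' for a in L))
g=w['image'].astype(int);c=320
print('wrist col 320 rows RGB:');print(' '.join(f"{k}:{'/'.join(map(str,g[k,c]))}" for k in range(20,235,3)))
print([(np.round(a['xy'],1),round(a['p'],2)) for a in eyes.landmark_of(w,'near_bushing')])
ys=[(l,proj(w,n+u*l+[0,0,z])[1].round(1)) for l,z in((-.016,.117),(0,.117),(.01,.117),(-.040,.11),(-.030,.11))];print(ys)
E
python3 chk.py p1
```

```text
19.275 [0.4692 0.0035 0.0578] [ 0.3 -2.2 -0.3] 0.0188
-0.024 211 216 219 221 221 222 221 224 219 204 156 111 108 151 192 205 207 210 214 220 225 224 224 222 221 220 223 223 226 218
-0.027 228 230 228 226 227 228 228 228 229 209 167 119 119 164 204 210 194 184 193 215 227 229 228 228 228 228 229 229 231 226
-0.03 230 228 226 226 226 226 227 226 225 208 168 126 128 175 207 205 170 141 152 194 219 226 225 224 225 226 227 227 227 225
-0.033 228 228 224 224 222 221 223 223 222 213 191 158 159 184 212 201 162 129 145 192 215 224 222 221 221 221 222 223 224 218
-0.036 224 226 222 222 222 222 222 222 223 221 218 204 202 211 215 199 156 121 141 188 214 223 223 222 221 221 221 222 222 217
-0.039 229 227 225 220 219 217 218 219 215 220 220 221 221 221 217 191 148 111 130 177 208 217 218 217 219 219 222 220 220 215
L   140 142 144 146 148 150 152 154 156 158 160 162 164 166 168 170 172 174 176 178 180 182 184 186 188 190 192 194 196 198
wrist col 320 rows RGB:
20:138/142/150 23:137/142/149 26:138/142/150 29:138/142/150 32:138/142/150 35:138/142/150 38:138/142/149 41:138/142/150 44:139/143/151 47
[... 428 characters left out ...]
138/79 134:169/140/81 137:170/140/81 140:165/136/78 143:164/135/77 146:167/138/80 149:168/138/80 152:171/140/80 155:175/144/83 158:173/143/82 161:138/140/146 164:140/144/151 167:140/144/151 170:139/144/151 173:139/143/151 176:140/144/151 179:140/144/152 182:140/144/151 185:140/144/152 188:139/144/151 191:139/144/151 194:139/144/151 197:140/144/152 200:139/144/152 203:140/144/152 206:140/144/152 209:139/143/151 212:139/144/150 215:68/57/41 218:165/136/78 221:173/142/82 224:172/142/82 227:173/142/82 230:161/130/77 233:110/78/53
[(array([322.7, 122.7]), 0.63)]
[(-0.016, np.float64(160.4)), (0, np.float64(126.2)), (0.01, np.float64(103.6)), (-0.04, np.float64(202.9)), (-0.03, np.float64(184.7))]
```

The nose is past both bushings and pressing the plunger. The pointer reads 162.9 and the mark 174.5, and the push of 2.2 N fits the spring. There are about 11.6 mm to go.

>>> play_rows(motion=[[0.02, 0, 0, 0, 0, 0, 0], [0.04, 0, 0, 0, 0, 0, 0], [0.058, 0, 0, 0, 0, 0, 0], [0.058, 0, 0, 0, 0, 0, 0], [0.058, 0, 0, 0, 0, 0, 0]])

```text
time: 20.05
ee_pos: [0.4689, 0.0144, 0.0577]
eef_rot: [0.701, 0.714, -0.0, 0.0]
ft_force: [-0.2, -2.6, -0.7]
width: 0.0185
```

```bash
python3 chk.py p2 | head -9
python3 - <<'E'
import cv2,numpy as np
f=lambda a,k:cv2.resize(a,k,interpolation=cv2.INTER_CUBIC)
s=cv2.imread('pics/p2s.png');w=cv2.imread('pics/p2w.png')
cv2.imwrite('pics/fin.png',np.hstack([f(s[190:290,330:430],(450,500)),f(w[60:310,230:405],(350,500))]))
E
```

```text
20.05 [0.4689 0.0144 0.0577] [-0.2 -2.6 -0.7] 0.0185
-0.024 211 216 219 222 220 222 220 221 218 220 221 219 219 220 209 175 124 103 134 184 212 221 225 222 222 220 223 223 223 216
-0.027 227 230 227 227 227 226 227 226 226 227 227 227 228 230 218 183 125 98 134 192 223 232 229 229 229 229 228 228 232 225
-0.03 228 227 226 225 226 225 225 225 225 225 224 225 227 227 219 176 125 94 129 186 221 227 226 226 225 226 226 227 229 225
-0.033 229 227 225 224 223 223 222 221 222 223 222 223 224 225 218 183 131 103 135 194 217 225 221 221 221 222 223 223 224 218
-0.036 224 225 223 221 221 221 222 221 221 221 222 223 223 224 219 190 144 111 139 189 215 223 221 221 221 221 221 223 222 217
-0.039 226 224 224 219 218 217 218 218 216 218 217 220 223 224 217 188 148 110 128 175 206 218 218 217 218 218 221 220 219 217
L   140 142 144 146 148 150 152 154 156 158 160 162 164 166 168 170 172 174 176 178 180 182 184 186 188 190 192 194 196 198
wrist col 320 rows RGB:
```

View pics/fin.png

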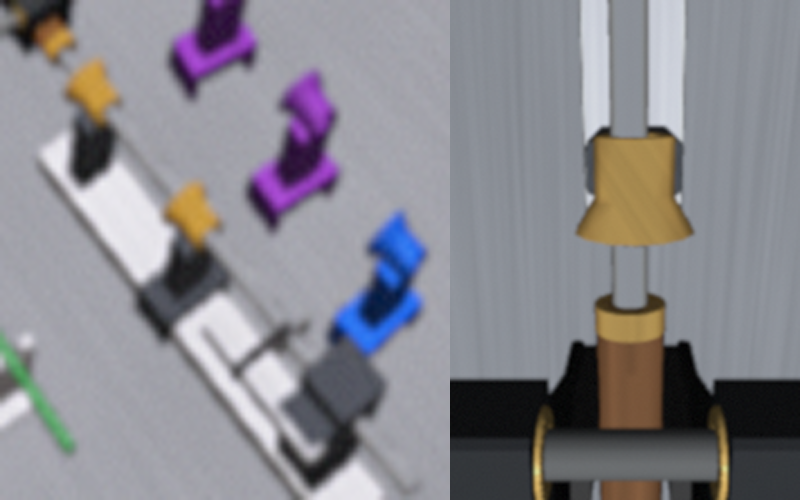

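Both bushings are threaded, and the pointer's bar runs straight into the mark clip at crop (237,372). It is about 0.4 mm short, so I'll nudge, hold and re-check.

>>> play_rows(motion=[[0.002, 0, 0, 0, 0, 0, 0], [0.002, 0, 0, 0, 0, 0, 0], [0.002, 0, 0, 0, 0, 0, 0], [0.002, 0, 0, 0, 0, 0, 0], [0.002, 0, 0, 0, 0, 0, 0]])

```text
time: 20.82
ee_pos: [0.469, 0.0149, 0.0578]
eef_rot: [0.701, 0.714, -0.0, 0.0]
ft_force: [-0.8, -3.6, -0.5]
width: 0.0187
```

```bash
python3 chk.py p3 | head -8
```

```text
20.825 [0.469  0.0149 0.0578] [-0.8 -3.6 -0.5] 0.0187
-0.024 211 216 219 221 220 223 220 222 221 220 218 217 218 219 211 180 131 105 130 183 211 220 225 221 222 220 221 222 222 215
-0.027 229 229 227 227 227 227 227 226 227 227 227 227 228 231 225 201 147 110 134 191 222 231 231 228 227 230 229 230 233 226
-0.03 228 227 225 225 226 226 225 225 225 225 225 224 226 228 230 203 159 116 131 185 220 227 228 226 224 226 227 227 228 226
-0.033 227 228 225 223 223 223 222 221 221 222 223 222 223 226 225 204 156 119 139 191 216 224 222 222 221 222 223 223 224 219
-0.036 225 226 224 222 221 221 221 221 219 220 221 222 224 225 221 196 151 118 140 188 215 223 222 222 221 221 221 222 222 219
-0.039 228 224 224 220 219 218 217 218 216 220 217 222 223 223 217 189 149 110 126 176 208 217 218 217 218 218 222 220 219 217
L   140 142 144 146 148 150 152 154 156 158 160 162 164 166 168 170 172 174 176 178 180 182 184 186 188 190 192 194 196 198
```

The dark minimum lies at L≈174.3 all the way from the pointer's rows to the mark's, so they are level. Handing in.

```bash
python3 -c "
from h import *
print(job.close_job())"
```

```text
the job is handed in; nothing more can be done
None
```

The job is handed in at about 21 s. The mandrel went nose first through the near bushing and then the far one. It is held against the sprung stop by its wooden handle, with a 50 N grip and an opening of 18.7 mm. No verdict was reported.

**Last checks:**
- **Pointer:** it stands level with the mark to within about 0.5 mm in the scene camera. Both read about 174.3 mm along the scale bar in that view. The needed travel, measured beforehand from two wrist views, was 18.0 mm.
- **Push:** the wrist force was about 3.6 N against about 3.0 N expected from the spring; readings scatter by roughly 1 N.
- **Threading:** the last picture shows the shaft through the near bushing, with the handle still clear of its mouth. The far bushing was checked by the tip detected past it, by the low force all the way, and by the plunger moving with the tool.

**What failed or disagreed:**
- **First grasp missed:** the fingers shut just above the handle. In two cameras the fingertips stood about 27 mm higher than the reported TCP, so I gripped 24 mm lower than first planned, and that held. I did not find the cause.
- **Handle height:** one network-based triangulation of it was plainly wrong (−3 mm). The handle's apparent length and other views put it at about 50 to 60 mm.

I did not touch the glass rod, jar or paddle, though I made no separate final check of where they lie.

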